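# Open the child-safe dishwasher-tablet box

### The arm

A 6-joint arm with a two-finger parallel gripper is mounted at the origin on a cart in front of the work surface, level with it; the furniture and walls round the work are solid. World frame = base frame: x ahead of the robot, y to its left, z up, the work surface at z = 0. Lengths are in m, angles in rad, forces in N, time in s.
With the tool pointing down it reaches from about 0.25 to 0.8 m from the base axis. Payload 8.5 kg.
Tool frame: the origin (TCP) lies on the centre line of the jaws, within the pads' length; the fingertips stand 11 mm ahead of it and the grasp point (between the pads) lies 8 mm behind it; z points along the fingers, y is the line along which they close (so a half turn about z gives the same grasp; the last joint's range is limited). The gripper opens to 85 mm and grips with 20 to 120 N. Pads are 22 mm wide; open, the fingers measure 114 mm over their backs; the gripper's body (76 mm by 85 mm) begins 54 mm behind the grasp point. The pads swing forward as they close: fully open they stand 13 mm farther back than shut.
Start: joints at [1.246, 0.238, -0.013, 1.319, 0, 1.571], TCP at [0.168, 0.498, 0.242] pointing down, gripper open.
Joint ranges: [-2.66, 2.66], [-1.03, 1.9], [-1.14, 1.46], [-1.82, 2.27], [-1.45, 1.34], [-3.14, 3.14]. Speed limits (rad/s): [2.22, 2.22, 2.79, 3.14, 3.14, 3.14].

### API

Orientations are given as [roll, pitch, yaw] about the fixed x, y, z axes, in that order (R = Rz(yaw) Ry(pitch) Rx(roll)).
In Python, from rig import read_state, camera, sign_off gives the robot as it stands.
- The arm moves only by the tool apply_moves, never from a script. Its argument "steps" is one flat list of numbers, 7 for each row, row after row: the shift along the tool's x, y, z in mm, then the turn, a rotation vector about the tool's x, y, z in rad, then the finger opening in mm, from 0 to 85.4. A call has exactly 5 rows; each row shifts and turns the commanded pose from where the row before left it, along the tool's axes as they then stand; what a row does not reach is not made up. A row lasts 1/10 s, in which the tool goes at most 50 mm and 8.59 degrees, less where a joint would pass 70% of its speed; a pose out of reach is approached as far as the arm can. A call is refused whole if a number of a shift passes 50 or a number of a turn 0.15, either way. A call with a gripper value outside its range is refused whole. The fingers move at their own pace and stop on an object; the grip force is fixed at half the most. Time passes only in rows, so rows that do not move let the fingers close, or fill a call up. It gives the time, the measured TCP pose, the force, the opening and the grip force at its end, in the units of the state.
- read_state(): the state, without advancing time (a new reading comes with each control period).
- camera(name): name is "side" or "top"; returns a dict with "image" (400x640x3 uint8, red, green, blue), "fx", "fy", "cx", "cy" (pixels), "R" (3x3) and "t" (3): a world point X has camera coordinates R X + t. Camera axes: x right, y down, z forward; pixel columns grow to the right and rows downward; lengths in m; the calibration is good to about 2 mm. A picture is of the moment at which its call begins. There is no depth.
- sign_off(): hands the job in; it is judged then, once.
The state is a dict: "t": time; "joint_pos": joint angles; "joint_velocities": joint speeds; "joint_efforts": joint torques, N m; "position": TCP position; "eef_rot": TCP orientation; "contact_force": force on the tool from outside, world axes, zero at the start; "wrist_torque": the same for the moment, N m; "width": finger opening in m; "grip_force": force on a finger pad.
Only numpy, scipy, OpenCV 4.12 (cv2) and the standard library are available. Lean on these libraries where they do the work, as an engineer would, in place of code of your own. Each camera call takes 0.05 s, during which the arm holds its last target. There are 200 camera calls.

### The job

The baking is over and the dishwasher needs a tablet: open the wooden tablet box on the worktop. With closed fingertips in the opening of its sliding lid, press the steel lock pad fully down and, while holding it down, push the lid past it, then on until the lid stands fully open at its stop. Do not grip, lift or force the lid or shove the box about, leave everything else where it is, and finish clear of it all.

Things in the scene. Friction and masses are not known exactly. Their poses are not given: they have to be found in the camera images.
- caddy: wooden tablet box, 230 x 140 x 80 mm, about 2 kg, on four rubber feet (slides if shoved with about 16 to 35 N). Origin: centre of the underside. Its x axis runs along its length, the way the lid opens (roughly to the robot's right, world -y); z is up. Lips along both long sides (tops at z = 80 mm, inner edges at y = +-56 mm) hold the lid down.
- lid_panel: the sliding lid, a flat wooden panel 222 x 122 x 8 mm; same frame as the box when shut: underside at z = 66 mm, top at z = 74 mm, leading end at x = 115 mm. Near that end it has a rectangular opening, 48 mm along x and 44 mm across y, then a 17 mm wide bar. Below it is a fixed deck, top at z = 60.5 mm. When open the lid stands out 115 mm past the end of the box.
- opening (a point): centre of the lid's opening, at the height of the lid's top face; moves with the lid (x = 74, y = 0, z = 74 mm in the box's frame when shut). The face to push against is 24 mm ahead of it (+x of the box), the side faces 22 mm to either side.
- lock_top (a point): centre of the top of the spring lock pad, a ribbed steel block 42 mm along x, 28 mm across y, that stands up into the lid's opening from the deck, at x = 74, y = 0 in the box's frame, top at z = 73 mm when up. When the lid is shut there are 3 mm between pad and opening at either end, so while the pad is up the lid cannot pass.
- lock_press (a joint): how far the lock pad is pressed down, m: 0 = up, 0.0105 = fully down (top at z = 62.5 mm, 2 mm above the deck). Spring: 2.5 N to start, 6 N fully down. Beyond 0.007 the lid can pass over it. Let go, it springs up, unless the lid has moved over it by then (some 6 mm of lid travel); the lid then keeps it down at 0.007.
- lid_slide (a joint): how far the lid has slid open along the box's +x, m: 0 = shut, 0.115 = fully open, at a hard stop. It stays where it is left; pushing it takes about 2 to 5 N.
- ramekin_a: small white ramekin, 62 mm wide, 36 mm high, beside the box's closed end; origin at the centre of its underside. Leave it alone.
- ramekin_b: small white ramekin, 57 mm wide, 33 mm high, behind the box; origin at the centre of its underside. Leave it alone.
- cutter_star: tin star-shaped biscuit cutter, 71 x 68 x 21 mm, behind the place where the lid comes out; origin at the centre of its underside. Leave it alone.
- teaspoon: teaspoon, 130 x 26 x 11 mm, lying close behind the box, along it; origin at the centre of its underside. Leave it alone.
- measure_cup: steel measuring cup with a handle, 68 x 139 x 33 mm, to the right; origin at the centre of its underside. Leave it alone.
- timer: round wind-up kitchen timer, 62 mm wide, 56 mm high, at the back on the right; origin at the centre of its underside. Leave it alone.
- wooden_spoon: wooden spoon, 304 x 45 x 14 mm, lying at the left; origin at the centre of its underside. Leave it alone.

How it is judged:
By the outcome, as a careful person would: the job done as asked, in the order asked, and still so for the second after the job is handed in, with the robot touching nothing.
It also fails if it takes over 32 s, if anything falls off the work surface, if the arm or the gripper's body presses on something with over 40 N, if the wrist force passes 120 N, or if a joint passes its speed limit or range.

## Working session

There is one attempt and no reset: what is moved stays moved. The work goes in short steps, Python scripts to look and compute and a tool call to move; the robot and the scene stay as the last step left them, time stands still between calls to the robot, and variables do not carry over. Pictures are saved under pics/ and viewed, at most 10 in all, crops included, and the job is handed in when it is done.

Besides the shell and the picture viewer there is one more tool, called after "Emit:" as name(argument=value, ...) on one line, values as JSON. apply_moves: Moves the arm, as the interface text tells. Its arguments: {"type":"object","properties":{"steps":{"type":"array","items":{"type":"number"}}},"required":["steps"]}

```bash
mkdir -p pics
python3 - <<'E'
from rig import *
import cv2,pickle
d={}
for n in("top","side"):
    c=camera(n);d[n]=c;cv2.imwrite(f"pics/{n}0.png",c["image"][:,:,::-1]);print(n,c["fx"],c["cx"],c["cy"],c["R"],c["t"])
pickle.dump(d,open("c0.pkl","wb"))
s=read_state();print(s)
E
```

```text
top 432.4821468423635 323.30466858444294 201.15573047037316 [[ 0.03101085 -0.99944789 -0.01192649]
 [-0.99358848 -0.02952674 -0.10913341]
 [ 0.108721    0.01523435 -0.99395556]] [0.06152735 0.5348928  1.42655143]
side 451.85750361852485 317.29070773586443 195.19350853365805 [[-0.93392214 -0.35735607 -0.00927828]
 [-0.25868423  0.69350909 -0.67240435]
 [ 0.24672234 -0.62557316 -0.74012587]] [0.53810709 0.14685212 1.60229259]
{'t': 0.1, 'joint_pos': array([ 1.24600912e+00,  2.38749375e-01, -1.41540516e-02,  1.31918369e+00,
        6.26058438e-07,  1.57081811e+00]), 'joint_velocities': array([-3.12022502e-05, -4.52215936e-04,  5.44557132e-04, -3.68121220e-04,
       -3.37189438e-04, -1.00226646e-03]), 'joint_efforts': array([ 5.77684204e-04, -5.39719462e+01,  3.46998239e+01,  1.34474531e-02,
        1.19623223e-04,  4.22702172e-06]), 'position': array([0.16742148, 0.4972269 , 0.24173309]), 'eef_rot': array([-3.14030187e+00, -5.97938252e-07,  2.81678366e+00]), 'contact_force': array([-0.92628102,  0.28207011, -0.52284248]), 'wrist_torque': array([-0.04456101,  0.01380814,  0.02624698]), 'grip_force': 0.0, 'width': 0.08542497571537751}
```

View pics/top0.png

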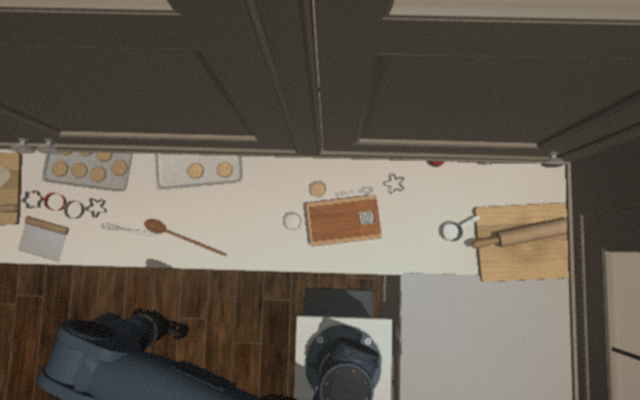

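View pics/side0.png

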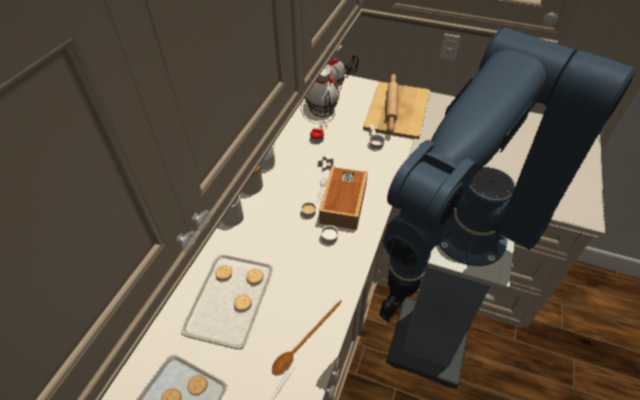

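The top view shows the box at about columns 305–382, rows 195–245, with the lock at about (366, 217). In the side view the box is at about (345, 197) and the lock at (347, 176). Next I'll measure it from upscaled crops.

Run:
```python
import cv2,pickle,numpy as np
d=pickle.load(open("c0.pkl","rb"))
a=d["top"]["image"][180:260,280:410,::-1];b=d["side"]["image"][155:245,300:390,::-1]
a=cv2.resize(a,(780,480),interpolation=cv2.INTER_CUBIC);b=cv2.resize(b,(540,540),interpolation=cv2.INTER_CUBIC)
cv2.imwrite("pics/ta.png",a);cv2.imwrite("pics/sa.png",b)
```

```text
(no output)
```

View pics/ta.png

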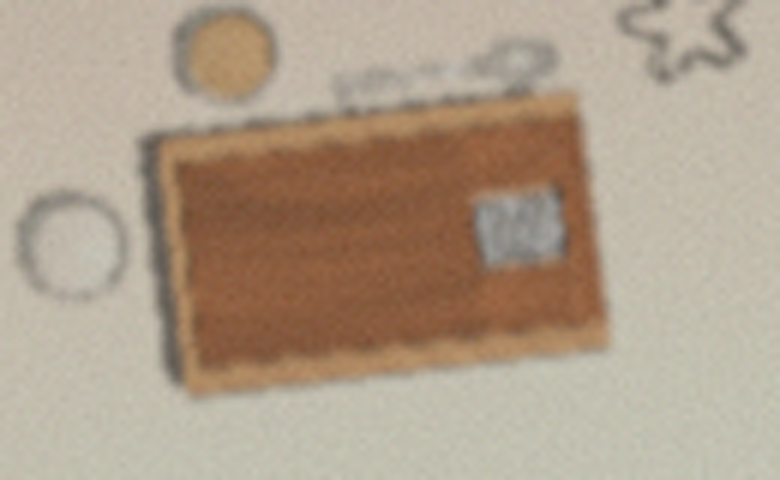

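View pics/sa.png

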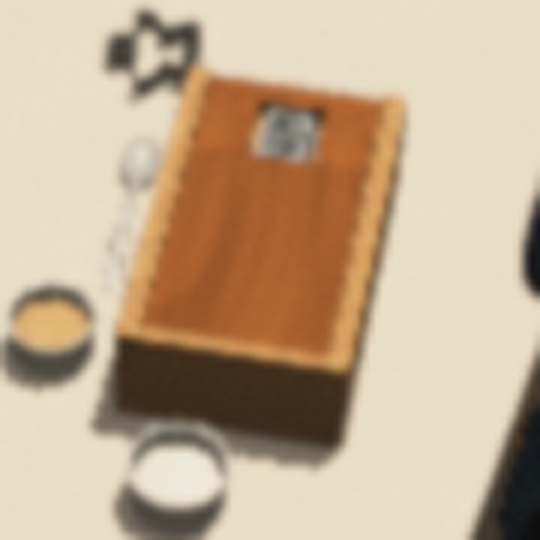

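The top crop shows the box rim corners at crop pixels (162,145), (578,95), (608,345) and (190,395), with the steel pad centred near (520,228). The side crop shows the same rim and the pad near (288,132).

```bash
cat > h.py <<'E'
import numpy as np,cv2
def ray(c,uv,z):
    C=-c["R"].T@c["t"]; uv=np.atleast_2d(uv)
    d=np.c_[(uv[:,0]-c["cx"])/c["fx"],(uv[:,1]-c["cy"])/c["fy"],np.ones(len(uv))]@c["R"]
    return C+d*((z-C[2])/d[:,2])[:,None]
E
python3 - <<'E'
import pickle
from h import *
d=pickle.load(open("c0.pkl","rb"))
for n,(x0,y0,x1,y1) in {"top":(280,180,410,260),"side":(300,155,390,245)}.items():
    c=d[n];print(n,"cam",-c["R"].T@c["t"])
    im=cv2.resize(c["image"][y0:y1,x0:x1],None,fx=6,fy=6,interpolation=cv2.INTER_CUBIC)
    hsv=cv2.cvtColor(im,cv2.COLOR_RGB2HSV)
    m=((hsv[...,1]>85)&(hsv[...,2]>100)).astype(np.uint8)
    ct=max(cv2.findContours(m,0,2)[0],key=cv2.contourArea)
    ct=cv2.convexHull(ct)
    toP=lambda p,z: ray(c,(p.reshape(-1,2)+.5)/6-.5+[x0,y0],z)
    P=toP(ct,.08)[:,:2].astype(np.float32)*1000
    r=cv2.minAreaRect(P);print("box",r)
    box=cv2.fillConvexPoly(np.zeros_like(m),ct,1)
    g=((hsv[...,1]<80)&(cv2.erode(box,np.ones((25,25)))>0)).astype(np.uint8)
    gc=max(cv2.findContours(g,0,2)[0],key=cv2.contourArea)
    G=toP(gc,.073)[:,:2].astype(np.float32)*1000
    print("pad",cv2.minAreaRect(G), G.min(0),G.max(0))
    L=((hsv[...,0]<10)).astype(np.uint8)*cv2.erode(box,np.ones((5,5)))
    if n=="top":
        print("manual",toP(np.array([[162,145],[578,95],[608,345],[190,395]],float),.08))
    else: print("manual",toP(np.array([[118,335],[195,67],[406,97],[350,372]],float),.08))
E
```

```text
top cam [0.37445921 0.05555445 1.47703721]
box ((468.66278076171875, 11.334587097167969), (138.8780059814453, 229.48426818847656), 8.579729080200195)
pad ((478.5638122558594, -63.678314208984375), (39.951175689697266, 49.47053909301758), 7.686028480529785) [456.9228  -88.98206] [500.75067 -38.4045 ]
manual [[ 0.51718003  0.1310162   0.08      ]
 [ 0.55110399 -0.0933725   0.08      ]
 [ 0.41661134 -0.11181769  0.08      ]
 [ 0.38303942  0.11126725  0.08      ]]
side cam [0.14521707 1.09280379 1.28963492]
box ((465.3557434082031, 21.167633056640625), (146.250732421875, 258.3511657714844), 8.716275215148926)
pad ((477.061279296875, -63.41712951660156), (35.383209228515625, 43.87929916381836), 8.362024307250977) [458.40802 -86.12169] [496.79187  -40.201733]
manual [[ 0.51621355  0.13539902  0.08      ]
 [ 0.54981667 -0.09225483  0.08      ]
 [ 0.41546718 -0.11309325  0.08      ]
 [ 0.38080631  0.11469994  0.08      ]]
```

Box yaw is about 8.55°, so the lid opens along (0.149, -0.989), and the pad is at about (0.478, -0.063). I'll use tool yaw 1.72 so that the push is along tool -x. I'll move over with the fingers closed, then turn.

Emit:
apply_moves(steps=[-20, -18, 0, 0, 0, 0, 0, -31.5, -29, 0, 0, 0, 0, 0, -31.5, -29, 0, 0, 0, 0, 0, -31.5, -29, 0, 0, 0, 0, 0, -31.5, -29, 0, 0, 0, 0, 0])

```text
t: 0.6
position: [0.2634, 0.3223, 0.242]
eef_rot: [-3.141, -0.0, 2.817]
contact_force: [0.7, 0.2, 0.1]
width: 0.0122
grip_force: 0.0
```

Emit:
apply_moves(steps=[-31.5, -29, 0, 0, 0, 0, 0, -31.5, -29, 0, 0, 0, 0, 0, -31.5, -29, 0, 0, 0, 0, 0, -31.5, -29, 0, 0, 0, 0, 0, -31.5, -29, 0, 0, 0, 0, 0])

```text
t: 1.1
position: [0.3665, 0.1346, 0.2423]
eef_rot: [-3.142, 0.0, 2.817]
contact_force: [0.8, 1.2, 0.2]
width: -0.0004
grip_force: 0.0
```

Emit:
apply_moves(steps=[-31.5, -29, 0, 0, 0, 0, 0, -31.5, -29, 0, 0, 0, 0, 0, -31.5, -29, 0, 0, 0, 0, 0, -31.5, -29, 0, 0, 0, 0, 0, -25, -20, 0, 0, 0, 0, 0])

```text
t: 1.6
position: [0.4664, -0.0432, 0.2421]
eef_rot: [-3.141, -0.0, 2.815]
contact_force: [-0.3, 0.2, 0.4]
width: 0.0
grip_force: 0.0
```

Emit:
apply_moves(steps=[0, 0, 0, 0, 0, 0.137, 0, 0, 0, 0, 0, 0, 0.137, 0, 0, 0, 0, 0, 0, 0.137, 0, 0, 0, 0, 0, 0, 0.137, 0, 0, 0, 0, 0, 0, 0.137, 0])

```text
t: 2.1
position: [0.4656, -0.0409, 0.242]
eef_rot: [-3.141, -0.0, 2.126]
contact_force: [0.2, -0.9, -0.5]
width: 0.0
grip_force: 0.0
```

Emit:
apply_moves(steps=[0, 0, 0, 0, 0, 0.137, 0, 0, 0, 0, 0, 0, 0.137, 0, 0, 0, 0, 0, 0, 0.137, 0, 0, 0, 0, 0, 0, 0, 0, 0, 0, 0, 0, 0, 0, 0])

```text
t: 2.6
position: [0.4657, -0.0408, 0.2421]
eef_rot: [-3.141, -0.0, 1.725]
contact_force: [0.5, 0.3, 0.4]
width: -0.0003
grip_force: 0.0
```

Emit:
apply_moves(steps=[-12, 4.5, 20, 0, 0, 0, 0, -12, 4.5, 30, 0, 0, 0, 0, 0, 0, 30, 0, 0, 0, 0, 0, 0, 30, 0, 0, 0, 0, 0, 0, 15, 0, 0, 0, 0])

```text
t: 3.1
position: [0.477, -0.0632, 0.1149]
eef_rot: [-3.139, -0.001, 1.724]
contact_force: [-0.4, 0.2, 0.8]
width: -0.0001
grip_force: 0.0
```

Run:
```python
from rig import *
import cv2,pickle,numpy as np
c=camera("side");t=camera("top");pickle.dump((c,t),open("c1.pkl","wb"))
s=read_state();print(s["position"],s["eef_rot"])
im=np.hstack([cv2.resize(c["image"][155:225,315:385],(400,400),interpolation=2),cv2.resize(t["image"][185:255,315:385],(400,400),interpolation=2)])
cv2.imwrite("pics/s1.png",im[:,:,::-1])
```

```text
[ 0.47672451 -0.0630671   0.11530664] [-3.13753152e+00 -1.09031500e-03  1.72377763e+00]
```

View pics/s1.png

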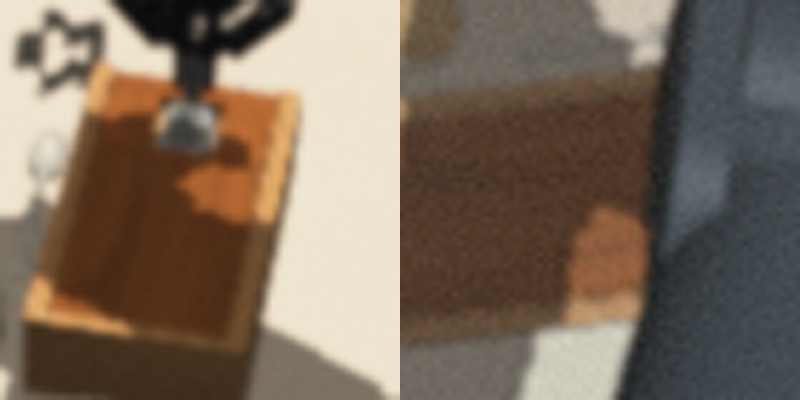

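The side crop (left) shows the closed fingertips at about (195, 97), directly above the pad at (188, 128). Their lateral position looks right. The top view is blocked by the arm. I'll go down now.

Emit:
apply_moves(steps=[0, 0, 14, 0, 0, 0, 0, 0, 0, 10, 0, 0, 0, 0, 0, 0, 4, 0, 0, 0, 0, 0, 0, 0, 0, 0, 0, 0, 0, 0, 0, 0, 0, 0, 0])

```text
t: 3.7
position: [0.4786, -0.0632, 0.0898]
eef_rot: [3.141, 0.0, 1.721]
contact_force: [0.7, -0.2, -0.4]
width: -0.0
grip_force: 0.0
```

Emit:
apply_moves(steps=[0, 0, 3, 0, 0, 0, 0, 0, 0, 3, 0, 0, 0, 0, 0, 0, 0, 0, 0, 0, 0, 0, 0, 0, 0, 0, 0, 0, 0, 0, 0, 0, 0, 0, 0])

```text
t: 4.2
position: [0.4785, -0.0633, 0.0835]
eef_rot: [3.141, 0.0, 1.721]
contact_force: [0.8, -0.1, 3.0]
width: 0.0002
grip_force: 1.2
```

Emit:
apply_moves(steps=[0, 0, 3, 0, 0, 0, 0, 0, 0, 3, 0, 0, 0, 0, 0, 0, 2, 0, 0, 0, 0, 0, 0, 0, 0, 0, 0, 0, 0, 0, 0, 0, 0, 0, 0])

```text
t: 4.7
position: [0.4786, -0.0633, 0.0754]
eef_rot: [3.141, 0.0, 1.721]
contact_force: [1.1, -0.2, 5.7]
width: -0.0
grip_force: 2.5
```

Emit:
apply_moves(steps=[0, 0, 1, 0, 0, 0, 0, 0, 0, 1, 0, 0, 0, 0, 0, 0, 0, 0, 0, 0, 0, 0, 0, 0, 0, 0, 0, 0, 0, 0, 0, 0, 0, 0, 0])

```text
t: 5.2
position: [0.4786, -0.0633, 0.0736]
eef_rot: [3.141, 0.0, 1.721]
contact_force: [1.1, 0.1, 5.5]
width: -0.0001
grip_force: 2.8
```

Emit:
apply_moves(steps=[0, 0, 0.5, 0, 0, 0, 0, 0, 0, 0.3, 0, 0, 0, 0, 0, 0, 0, 0, 0, 0, 0, 0, 0, 0, 0, 0, 0, 0, 0, 0, 0, 0, 0, 0, 0])

```text
t: 5.7
position: [0.4786, -0.0633, 0.0734]
eef_rot: [3.14, 0.0, 1.721]
contact_force: [-1.5, 0.4, 14.5]
width: -0.0
grip_force: 7.3
```

Fully down at a firm stop. Now I'll push toward the face while holding it down.

Emit:
apply_moves(steps=[-3, 0, -0.2, 0, 0, 0, 0, -3, 0, 0, 0, 0, 0, 0, -3, 0, 0, 0, 0, 0, 0, -2, 0, 0, 0, 0, 0, 0, 0, 0, 0, 0, 0, 0, 0])

```text
t: 6.2
position: [0.4803, -0.0734, 0.0734]
eef_rot: [3.14, -0.002, 1.721]
contact_force: [-1.2, 4.4, 12.3]
width: -0.0002
grip_force: 6.2
```

Emit:
apply_moves(steps=[-2, 0, 0, 0, 0, 0, 0, -2, 0, 0, 0, 0, 0, 0, -2, 0, 0, 0, 0, 0, 0, -2, 0, 0, 0, 0, 0, 0, 0, 0, 0, 0, 0, 0, 0])

```text
t: 6.7
position: [0.4814, -0.0811, 0.0733]
eef_rot: [3.14, -0.002, 1.721]
contact_force: [-1.4, 4.4, 11.8]
width: -0.0002
grip_force: 6.3
```

Emit:
apply_moves(steps=[-2, 0, 0, 0, 0, 0, 0, -2, 0, 0, 0, 0, 0, 0, -1, 0, 0, 0, 0, 0, 0, 0, 0, 0, 0, 0, 0, 0, 0, 0, 0, 0, 0, 0, 0])

```text
t: 7.2
position: [0.4821, -0.0861, 0.0733]
eef_rot: [3.141, -0.002, 1.721]
contact_force: [-0.7, 6.2, 10.5]
width: -0.0001
grip_force: 5.8
```

Run:
```python
from rig import *
import cv2
c=camera("side")
cv2.imwrite("pics/s2.png",cv2.resize(c["image"][155:235,310:390],(560,560),interpolation=2)[:,:,::-1])
s=read_state();print(s["position"],s["contact_force"])
```

```text
[ 0.48206485 -0.08604847  0.07326378] [-0.89659196  4.97968915 10.11522675]
```

View pics/s2.png

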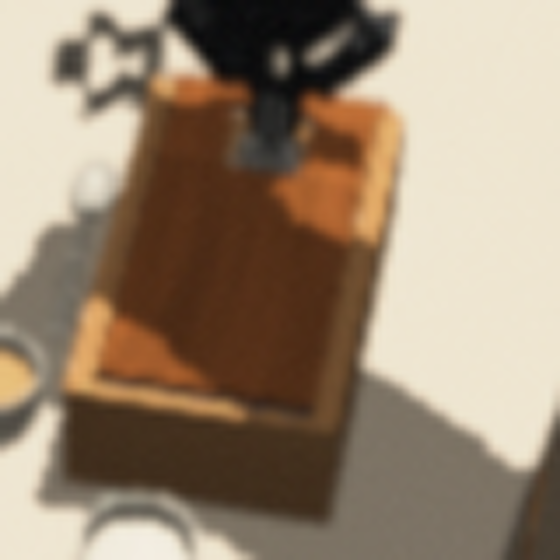

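The side crop shows the fingers in the opening at about (275, 130). A dark gap is opening at the lid's rear edge at about (250, 405), so the lid is moving, and the box hasn't shifted. I'll keep pushing.

Emit:
apply_moves(steps=[-3, 0, 0, 0, 0, 0, 0, -3, 0, 0, 0, 0, 0, 0, -3, 0, 0, 0, 0, 0, 0, -3, 0, -0.3, 0, 0, 0, 0, -3, 0, -0.5, 0, 0, 0, 0])

```text
t: 7.75
position: [0.4835, -0.1016, 0.073]
eef_rot: [-3.14, -0.001, 1.721]
contact_force: [-0.2, 2.6, -0.5]
width: -0.0003
grip_force: 1.4
```

Emit:
apply_moves(steps=[-4, 0, -0.5, 0, 0, 0, 0, -4, 0, 0, 0, 0, 0, 0, -4, 0, 0, 0, 0, 0, 0, -4, 0, 0, 0, 0, 0, 0, -4, 0, 0, 0, 0, 0, 0])

```text
t: 8.25
position: [0.4869, -0.1219, 0.0739]
eef_rot: [-3.141, -0.0, 1.721]
contact_force: [-1.5, 2.3, -0.8]
width: -0.0
grip_force: 1.5
```

Emit:
apply_moves(steps=[-4, 0, 0, 0, 0, 0, 0, -4, 0, 0, 0, 0, 0, 0, -4, 0, 0, 0, 0, 0, 0, -4, 0, 0, 0, 0, 0, 0, -4, 0, 0, 0, 0, 0, 0])

```text
t: 8.75
position: [0.4901, -0.1417, 0.074]
eef_rot: [-3.141, 0.0, 1.721]
contact_force: [-1.9, 2.1, -0.8]
width: -0.0001
grip_force: 1.5
```

Emit:
apply_moves(steps=[-4, 0, 0, 0, 0, 0, 0, -4, 0, 0, 0, 0, 0, 0, -4, 0, 0, 0, 0, 0, 0, -4, 0, 0, 0, 0, 0, 0, -4, 0, 0, 0, 0, 0, 0])

```text
t: 9.25
position: [0.4931, -0.1615, 0.074]
eef_rot: [-3.142, 0.0, 1.721]
contact_force: [-1.4, 3.3, 0.5]
width: 0.0003
grip_force: 1.5
```

Emit:
apply_moves(steps=[-4, 0, 0, 0, 0, 0, 0, -4, 0, 0, 0, 0, 0, 0, -4, 0, 0, 0, 0, 0, 0, -3, 0, 0, 0, 0, 0, 0, -3, 0, 0, 0, 0, 0, 0])

```text
t: 9.75
position: [0.4958, -0.1792, 0.074]
eef_rot: [-3.142, 0.0, 1.721]
contact_force: [-1.5, 3.5, 0.1]
width: -0.0002
grip_force: 1.4
```

Emit:
apply_moves(steps=[-1.5, 0, 0, 0, 0, 0, 0, -1.5, 0, 0, 0, 0, 0, 0, -1, 0, 0, 0, 0, 0, 0, -1, 0, 0, 0, 0, 0, 0, 0, 0, 0, 0, 0, 0, 0])

```text
t: 10.25
position: [0.4966, -0.184, 0.0741]
eef_rot: [3.142, 0.0, 1.721]
contact_force: [-1.1, 1.6, -1.2]
width: 0.0001
grip_force: 1.0
```

Emit:
apply_moves(steps=[-0.8, 0, 0, 0, 0, 0, 0, -0.7, 0, 0, 0, 0, 0, 0, 0, 0, 0, 0, 0, 0, 0, 0, 0, 0, 0, 0, 0, 0, 0, 0, 0, 0, 0, 0, 0])

```text
t: 10.75
position: [0.4968, -0.1854, 0.0741]
eef_rot: [3.142, 0.0, 1.721]
contact_force: [-0.5, 2.5, -0.5]
width: 0.0
grip_force: 1.0
```

Run:
```python
from rig import *
import cv2
c=camera("side")
cv2.imwrite("pics/s3.png",cv2.resize(c["image"][135:235,300:400],(600,600),interpolation=2)[:,:,::-1])
s=read_state();print(s["position"],s["contact_force"])
```

```text
[ 0.49684042 -0.18541023  0.07405559] [-1.04733935  1.73096133  0.21148132]
```

View pics/s3.png

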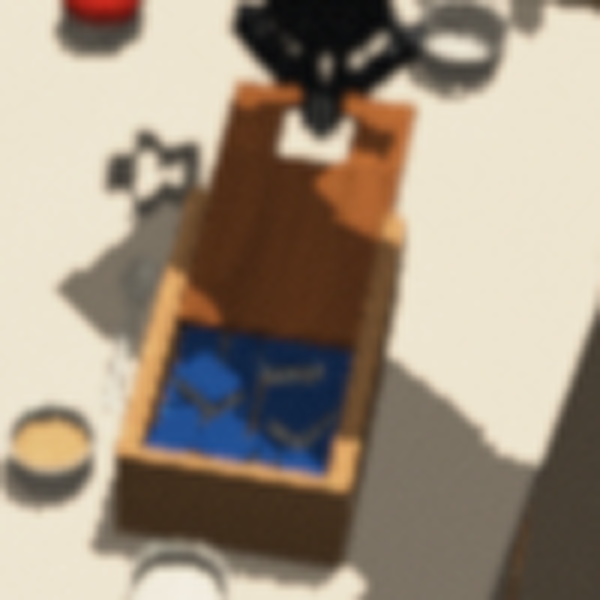

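The side crop shows the lid far out, with its leading edge at about row 95 and the tablets visible. The fingers are at the opening's front face at about (322, 120), and the box hasn't moved. I'll creep to the stop.

Emit:
apply_moves(steps=[-0.7, 0, 0, 0, 0, 0, 0, -0.7, 0, 0, 0, 0, 0, 0, 0, 0, 0, 0, 0, 0, 0, 0, 0, 0, 0, 0, 0, 0, 0, 0, 0, 0, 0, 0, 0])

```text
t: 11.3
position: [0.497, -0.1868, 0.074]
eef_rot: [-3.142, 0.0, 1.721]
contact_force: [-1.0, 2.3, 0.4]
width: 0.0001
grip_force: 1.0
```

Emit:
apply_moves(steps=[-0.5, 0, 0, 0, 0, 0, 0, -0.5, 0, 0, 0, 0, 0, 0, 0, 0, 0, 0, 0, 0, 0, 0, 0, 0, 0, 0, 0, 0, 0, 0, 0, 0, 0, 0, 0])

```text
t: 11.8
position: [0.4972, -0.1878, 0.0741]
eef_rot: [3.142, 0.0, 1.721]
contact_force: [-1.1, 1.3, -0.3]
width: 0.0003
grip_force: 1.1
```

Emit:
apply_moves(steps=[-0.5, 0, 0, 0, 0, 0, 0, -0.5, 0, 0, 0, 0, 0, 0, 0, 0, 0, 0, 0, 0, 0, 0, 0, 0, 0, 0, 0, 0, 0, 0, 0, 0, 0, 0, 0])

```text
t: 12.3
position: [0.4972, -0.1881, 0.074]
eef_rot: [3.141, -0.001, 1.721]
contact_force: [-0.6, 5.5, 1.4]
width: 0.0002
grip_force: 2.9
```

Emit:
apply_moves(steps=[-0.5, 0, 0, 0, 0, 0, 0, -0.3, 0, 0, 0, 0, 0, 0, 0, 0, 0, 0, 0, 0, 0, 0, 0, 0, 0, 0, 0, 0, 0, 0, 0, 0, 0, 0, 0])

```text
t: 12.8
position: [0.4972, -0.1882, 0.074]
eef_rot: [3.142, -0.003, 1.722]
contact_force: [-0.7, 9.2, 3.4]
width: 0.0002
grip_force: 4.7
```

The position has stalled while the force climbs, so the lid is at its stop. I'll back off within the opening and lift out.

Emit:
apply_moves(steps=[4, 0, 0, 0, 0, 0, 0, 5, 0, 0, 0, 0, 0, 0, 4, 0, 0, 0, 0, 0, 0, 0, 0, 0, 0, 0, 0, 0, 0, 0, -5, 0, 0, 0, 0])

```text
t: 13.3
position: [0.4951, -0.1765, 0.0788]
eef_rot: [-3.141, -0.0, 1.721]
contact_force: [-0.1, 0.4, 0.4]
width: -0.0001
grip_force: 0.0
```

Emit:
apply_moves(steps=[0, 0, -15, 0, 0, 0, 0, 0, 0, -25, 0, 0, 0, 0, 0, 0, -35, 0, 0, 0, 0, 0, 0, -35, 0, 0, 0, 0, 0, 0, -35, 0, 0, 0, 0])

```text
t: 13.8
position: [0.4953, -0.1768, 0.2259]
eef_rot: [3.141, 0.0, 1.721]
contact_force: [0.1, -1.4, -0.8]
width: -0.0003
grip_force: 0.0
```

Emit:
apply_moves(steps=[0, -30, 0, 0, 0, 0, 0, 0, -40, 0, 0, 0, 0, 0, 0, -40, 0, 0, 0, 0, 0, 0, -30, 0, 0, 0, 0, 0, 0, 0, 0, 0, 0, 0, 0])

```text
t: 14.3
position: [0.3538, -0.1976, 0.2247]
eef_rot: [-3.141, 0.0, 1.719]
contact_force: [1.1, -0.3, 0.3]
width: -0.0002
grip_force: 0.0
```

Run:
```python
from rig import *
import cv2,numpy as np
c=camera("side");t=camera("top")
im=np.hstack([cv2.resize(c["image"][135:235,300:400],(400,400),interpolation=2),cv2.resize(t["image"][160:260,310:410],(400,400),interpolation=2)])
cv2.imwrite("pics/s4.png",im[:,:,::-1])
s=read_state();print(s["position"],s["contact_force"],abs(s["joint_velocities"]).max())
```

```text
[ 0.35699323 -0.19801215  0.22479506] [ 0.04885726 -0.02918195  0.07357963] 0.027406416072904696
```

View pics/s4.png

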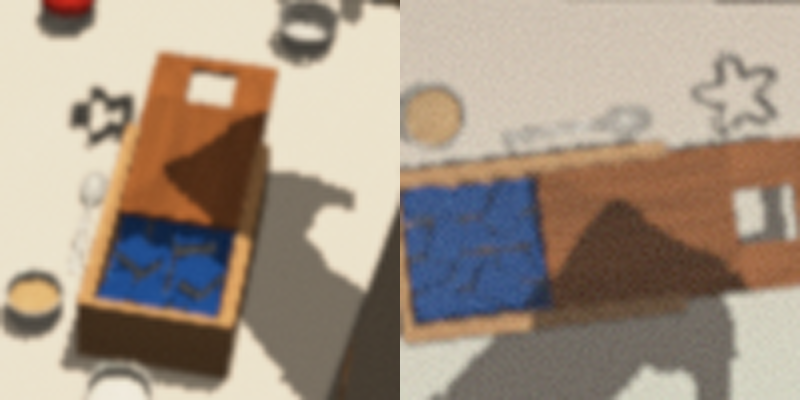

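The side and top crops show the lid fully out, with the opening at about (765, 213) in the top half. The box, cutter, spoon and ramekins are where they were, and the arm is clear and at rest.

```bash
python3 -c "
from rig import *
print(sign_off())"
```

```text
the job is handed in; nothing more can be done
None
```

The tablet box is open: I pressed the lock pad fully down, pushed the lid past it to its stop, and handed the job in at about 14 s with the arm clear and nothing else seen to move.

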